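# Let a tin out of the dispenser and ease its lid shut

### The arm

A 7-joint arm with a two-finger parallel gripper is mounted at the origin on a cart in front of the work surface, level with it; the furniture and walls round the work are solid. World frame = base frame: x ahead of the robot, y to its left, z up, the work surface at z = 0. Lengths are in m, angles in rad, forces in N, time in s.
With the tool pointing down it reaches from about 0.425 to 0.875 m from the base axis. Payload 4.7 kg.
Tool frame: the origin (TCP) lies between the finger pads; the fingertips stand 14 mm ahead of it and the grasp point (between the pads) lies 5 mm behind it; z points along the fingers, y is the line along which they close (so a half turn about z gives the same grasp; the last joint's range is limited). The gripper opens to 87 mm and grips with 3 to 60 N. Pads are 19 mm wide; open, the fingers measure 117 mm over their backs; the gripper's body (75 mm by 190 mm) begins 51 mm behind the grasp point.
Start: joints at [-1.245, 0.321, -0.07, 1.45, 0.023, 1.371, -0.057], TCP at [0.199, 0.619, 0.237] pointing down, gripper open.
Joint ranges: [-2.86, 2.86], [-0.3, 2.09], [-1.38, 1.24], [0.06, 2.45], [-1.56, 4.7], [0.09, 2.05], [-2.69, 2.69]. Speed limits (rad/s): [2.57, 2.57, 3.14, 3.14, 3.14, 3.14, 3.14].

### API

Orientations are given as a rotation vector (axis times angle).
In Python, from bench import ctrl gives the robot as it stands.
- The arm moves only by the tool step_arm, never from a script. Its argument "commands" is a list of rows, each an object with "travel": the shift along the tool's x, y, z in m, a list of three; "turn": the turn, a rotation vector about the tool's x, y, z in degrees, a list of three. A call has 1 to 5 rows; each row is the pose to reach, as a shift and turn from the pose commanded when the call began, along the tool's axes at that moment; what a row does not reach only later rows make up. A row lasts 1/10 s, in which the tool goes at most 50 mm and 8.59 degrees, less where a joint would pass 70% of its speed; a pose out of reach is approached as far as the arm can. A call with a gripper value outside its range is refused whole. "gripper" is the opening, from 0 (shut) to 1 (fully open), set as the call begins (left out, the last holds). The fingers move at their own pace and stop on an object; "force" is the grip in N (left out, the last holds). Time passes only in rows, so rows that repeat a pose let the fingers close. It gives the time, the measured TCP pose, the force, the opening and the grip force at its end, in the units of the state.
- ctrl.get_state(): the state, without advancing time (a new reading comes with each control period).
- ctrl.get_image(name): name is "scene" or "top" or "wrist"; returns the picture (400x640x3 uint8, red, green, blue); there is no depth.
- ctrl.camera_model(name): a dict with "fx", "fy", "cx", "cy" (pixels), "R" (3x3) and "t" (3): a world point X has camera coordinates R X + t; the wrist camera has in their place "T_tool_cam" (4x4, takes a point from camera to tool coordinates, whose origin is the TCP and whose axes are the flange's). Camera axes: x right, y down, z forward; pixel columns grow to the right and rows downward; lengths in m; the calibration is good to about 2 mm. A picture is of the moment at which its call begins: read the wrist's pose just before it. camera_model takes no time and is no camera call.
- ctrl.close_job(): hands the job in; it is judged then, once.
The state is a dict: "time": time; "joint_positions": joint angles; "qd": joint speeds; "joint_torque": joint torques, N m; "position": TCP position; "tool_rot": TCP orientation; "ft_force": force on the tool from outside, world axes, zero at the start; "torque": the same for the moment, N m; "grip_width": opening from 0.0 (shut) to 1.0 (fully open); "grip_force": force on a finger pad.
Only numpy, scipy, OpenCV 4.12 (cv2) and the standard library are available. Lean on these libraries where they do the work, as an engineer would, in place of code of your own. Each camera call takes 0.05 s, during which the arm holds its last target. There are 200 camera calls.

### The job

Press the red lever paddle of the tin dispenser with the fingertips until the white lid stands wide open, and keep it down until the tin has rolled out against the front lip. Then let the lever come up slowly so that the lid eases all the way shut without slamming, and leave the tin lying in the tray. Work only by the lever: do not touch the lid or the tin, lift nothing, and leave the other things where they stand.

Things in the scene. Friction and masses are not known exactly. Their poses are not given: they have to be found in the camera images.
- dispenser: Wooden tin dispenser fixed to the worktop, 208 mm long (x), 100 mm wide (y, without the lever), 120 mm tall. Origin: centre of its underside; z up, -x its front, towards the robot; turned by up to 0.4 rad. Its floor slopes down to the front. The rear half (x -0.02 to 0.085) is the chamber under the lid, the front half an open tray with sides 50 mm high. The lever is on its right (-y).
- tray (a point): Point on the sloping floor of the open front tray, where the tin comes to rest above it. The tray is 84 mm wide inside; its front lip, 46 mm high, is 29 mm ahead of this point.
- lid: White lid, 96 x 100 mm, with a flap 68 mm deep at its front that holds the tin back. Origin on its hinge, top of the back; its z axis is vertical when shut and tilts by the opening angle: 2.5 times the lever's (a push rod links them), 0.90 rad wide open, front edge then 190 mm above the worktop. Nothing holds it: if the lever is let go it falls and slams, lifting the lever with it.
- lever (a joint): Lever angle: 0 = up, lid shut; 0.36 rad = paddle fully down at its stop, lid wide open. Its axis lies along the dispenser's y at x = 0.02, z = 0.080 in that frame, 120 mm behind the paddle. Holding the paddle down takes about 2 to 5 N; the lid's weight always pushes it up again.
- lever_pad (a point): Centre of the top face of the red paddle (36 mm front to back, 46 mm wide, 8 mm thick): press straight down here. It moves with the lever: 0.106 m above the worktop when up, 0.063 m fully down, under 10 mm sideways. When up it is at x = -0.097, y = -0.138 in the dispenser's frame, clear of lid and tray, with only the worktop below.
- small_tin: Small food tin, 58 mm diameter, 72 mm long, lying on its side across the dispenser behind the lid's flap, free to roll. Origin at the centre of one end; its z axis is the tin's own axis.
- tin_mid (a point): Middle of the tin. At the start about x = +0.015 in the dispenser's frame; about x = -0.086 once it has rolled out and rests against the front lip.
- salt_shaker: Salt shaker, clear with a grey top, 44 mm wide, 90 mm tall. Stands loose on the worktop; leave it alone. Origin at the centre of its underside.
- spice_jar: Spice jar with a dark cap, 41 mm wide, 105 mm tall. Stands loose on the worktop; leave it alone. Origin at the centre of its underside.
- mug: White patterned mug, 82 mm wide (114 mm with the handle), 91 mm tall. Stands loose on the worktop; leave it alone. Origin at the centre of its underside.
- garlic: Garlic bulb, 56 mm. Stands loose on the worktop; leave it alone. Origin at the centre of its underside.
- espresso_cup: Small patterned cup, 58 mm wide (84 mm with the handle), 49 mm tall. Stands loose on the worktop; leave it alone. Origin at the centre of its underside.

How it is judged:
On the way:
1. the lid is held wide open by the lever and the tin lies in the front tray (angle between lid's own z axis and vertical above 0.72 rad and x of tin_mid in the frame of dispenser between -0.1 and -0.072 m and y of tin_mid in the frame of dispenser between -0.02 and 0.02 m and z of tin_mid in the frame of dispenser below 0.06 m and not (linear speed of small_tin above 0.08 m/s)), for 0.2 s.
At the end, for the whole second after the job is handed in: The lid is shut (within 0.05 rad) and the lever up (within 0.03 rad), both at rest, and the tin lies still in the front tray against the lip (its middle 72 to 100 mm ahead of the dispenser's origin, within 20 mm of its centre line) (angle between lid's own z axis and vertical below 0.05 rad and value of joint lever below 0.03 rad and x of tin_mid in the frame of dispenser between -0.1 and -0.072 m and y of tin_mid in the frame of dispenser between -0.02 and 0.02 m and z of tin_mid in the frame of dispenser below 0.06 m and linear speed of small_tin below 0.03 m/s and angular speed of lid below 0.1 rad/s); the robot touches nothing.
It fails at once if the lid falls or is let down faster than 1.5 rad/s (the paddle rising faster than about 70 mm/s) in the lower two thirds of its travel: it slams (angle between lid's own z axis and vertical below 0.6 rad and velocity of joint lever below -0.1 rad/s and angular speed of lid above 1.5 rad/s).
It fails at once if the robot touches the lid (contact force between any of the fingers, the arm and lid above 0.5 N).
It fails at once if the robot touches the tin, or the tin is lifted (contact force between any of the fingers, the arm and small_tin above 0.3 N or z of tin_mid in the frame of dispenser above 0.11 m).
It fails at once if a bystander is moved by more than 25 mm (distance of any of salt_shaker, spice_jar, mug, garlic, espresso_cup from where it was at the start of the episode above 0.025 m).
It also fails if it takes over 35 s, if anything falls off the work surface, if the arm or the gripper's body presses on something with over 40 N, if the wrist force passes 120 N, or if a joint passes its speed limit or range.

## Working session

There is one attempt and no reset: what is moved stays moved. The work goes in short steps, Python scripts to look and compute and a tool call to move; the robot and the scene stay as the last step left them, time stands still between calls to the robot, and variables do not carry over. Pictures are saved under pics/ and viewed, at most 10 in all, crops included, and the job is handed in when it is done.

Besides the shell and the picture viewer there is one more tool, called after "Emit:" by a JSON object that holds its "method" and its "body". step_arm: Moves the arm, as the interface text tells. Its arguments: {"type":"object","properties":{"commands":{"type":"array"},"gripper":{"type":"number"},"force":{"type":"number"}},"required":["commands"]}

```bash
mkdir -p pics
python3 - <<'E'
from bench import ctrl
import cv2,numpy as np
s=ctrl.get_state();print(s['time'],s['position'],s['tool_rot'],s['grip_width'])
for n in("scene","top"):
    im=ctrl.get_image(n);cv2.imwrite(f"pics/{n}0.png",im[:,:,::-1])
    m=ctrl.camera_model(n);R=np.array(m['R']);print(n,m['fx'],m['cx'],m['cy'],-R.T@np.array(m['t']),R.tolist())
E
```

```text
0.0 [0.19930204 0.61815365 0.23551346] [-4.87659817e-01 -3.10332970e+00  2.87248537e-03] 0.9976810643937992
scene 432.3398501511011 320.7137414609663 204.06013152487293 [ 0.08367217 -1.18962903  0.84518371] [[0.9241654962718989, -0.3819893558437533, -0.0015058295352419176], [-0.19967254207160534, -0.47970939819256814, -0.8544060915211145], [0.32565167194899797, 0.7899133023995726, -0.5196036597725459]]
top 487.5156757628308 324.60152265312865 203.45526485970012 [0.17316654 0.07690071 1.70688532] [[-0.2591581516011331, -0.9658264617859008, 0.00403709955440638], [-0.9413949077415295, 0.2516637083493163, -0.2245907513193442], [0.21589969925176206, -0.06200502894119476, -0.9744448143681615]]
```

View pics/scene0.png

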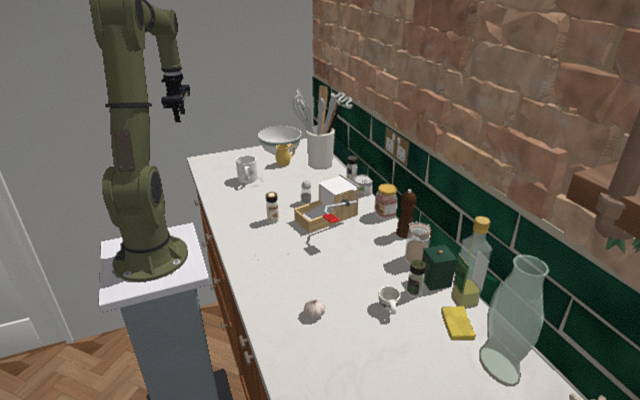

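View pics/top0.png

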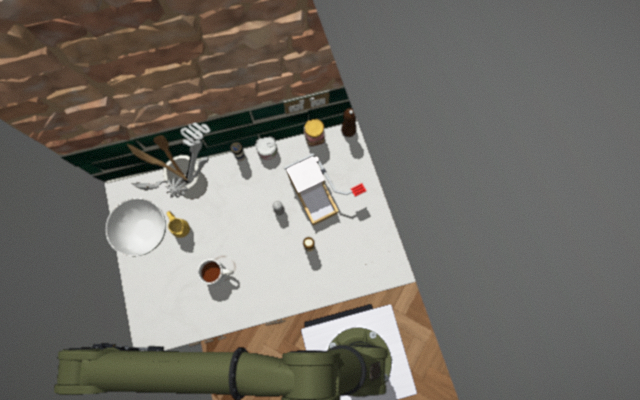

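The scene view shows the dispenser around (327,208) with the red paddle at (332,217). In the top view the paddle is at (359,189) and the white lid at (307,174). The spice jar at (309,243) and the salt shaker at (279,208) stand in front of and to the left of the dispenser.

```bash
cat > h.py <<'E'
import cv2,numpy as np
from bench import ctrl
def ray(n,u,v):
    m=ctrl.camera_model(n);R=np.array(m['R']);o=-R.T@np.array(m['t'])
    return o,R.T@np.array([(u-m['cx'])/m['fx'],(v-m['cy'])/m['fy'],1])
def onz(n,u,v,z):
    o,d=ray(n,u,v);return o+d*(z-o[2])/d[2]
def cross(a,b):
    (o,d),(p,e)=a,b;k=np.linalg.lstsq(np.c_[d,-e],p-o,rcond=None)[0]
    A,B=o+k[0]*d,p+k[1]*e;return (A+B)/2,np.linalg.norm(A-B)
def red(im):
    a=im.astype(int);return ((a[...,0]>130)&(a[...,1]<70)&(a[...,2]<70)).astype(np.uint8)
def blob(m):
    n,_,st,c=cv2.connectedComponentsWithStats(m);i=1+np.argmax(st[1:,4]);return c[i],st[i]
E
python3 - <<'E'
from h import *
ims={n:cv2.imread(f"pics/{n}0.png")[:,:,::-1] for n in("scene","top")}
c={}
for n,box in(("scene",(290,360,190,235)),("top",(335,380,170,205))):
    m=red(ims[n]);k=np.zeros_like(m);k[box[2]:box[3],box[0]:box[1]]=1
    c[n],st=blob(m*k);print(n,c[n],st,onz(n,*c[n],.105))
print(cross(ray("scene",*c["scene"]),ray("top",*c["top"])))
im=ims["top"][120:240,250:400];cv2.imwrite("pics/topc.png",cv2.resize(im,None,fx=5,fy=5,interpolation=cv2.INTER_CUBIC)[:,:,::-1])
E
```

```text
scene [330.82051282 217.65384615] [323 214  16   8  78] [ 0.54549212 -0.1522939   0.105     ]
top [358.01219512 189.52439024] [352 185  13  10  82] [ 0.54566704 -0.14720074  0.105     ]
(array([ 0.54694559, -0.14779885,  0.10174983]), np.float64(0.0010491283899357285))
```

View pics/topc.png

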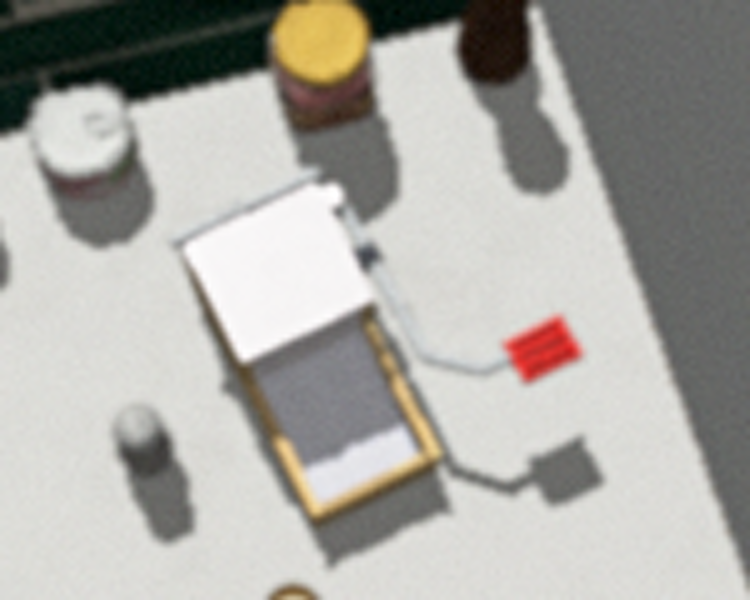

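The crop shows the lid corners at (183,245), (247,362) and (373,303), the tray front corners at (318,518) and (440,458), and the paddle at (543,350). Nothing stands near the paddle.

Run:
```python
from h import *
from scipy.spatial.transform import Rotation as Rn
P=lambda a,b,z:onz("top",250+a/5-.4,120+b/5-.4,z)
bl,fl,fr=P(183,245,.12),P(247,362,.12),P(373,303,.12)
tl,tr=P(318,518,.046),P(440,458,.046)
for p in(bl,fl,fr,tl,tr):print(p.round(4))
print("sizes",np.linalg.norm(bl-fl),np.linalg.norm(fl-fr),np.linalg.norm(tl-tr))
ang=lambda v:np.arctan2(v[1],v[0])
print("yaws",ang(bl-fl),ang(fl-fr)-np.pi/2,ang(tl-tr)-np.pi/2, ang((bl+0*fl)-(tl))) 
for yaw in(ang(tl-tr)-np.pi/2,ang(fl-fr)-np.pi/2,ang(bl-fl)):
    c,s=np.cos(yaw),np.sin(yaw);R=np.array([[c,-s],[s,c]])
    o=((tl+tr)/2)[:2]+R@[.104,0];print(yaw,"origin",o,"pad",o+R@[-.097,-.138])
s=ctrl.get_state();print(Rn.from_rotvec(s['tool_rot']).as_matrix().round(3),s['joint_positions'])
```

```text
[0.6757 0.0704 0.12  ]
[0.5851 0.0487 0.12  ]
[ 0.603  -0.0437  0.12  ]
[0.4836 0.0276 0.046 ]
[ 0.5027 -0.0654  0.046 ]
sizes 0.09319524387708214 0.09411298034942812 0.09486213199317353
yaws 0.2346284710233232 0.19108051851076535 0.20321344317524792 0.21944592572033975
0.20321344317524792 origin [0.59500496 0.00208825] pad [ 0.52785176 -0.15264845]
0.19108051851076535 origin [0.59525212 0.00085088] pad [ 0.5262265  -0.15305969]
0.2346284710233232 origin [0.59429544 0.00527731] pad [ 0.53203563 -0.15149232]
[[-0.952  0.307 -0.   ]
 [ 0.307  0.952 -0.002]
 [-0.    -0.002 -1.   ]] [-1.2448846   0.32173378 -0.07006873  1.45152521  0.02264342  1.37079931
 -0.0568968 ]
```

Casting the paddle's rays from both views gives (0.546, -0.148, 0.102), with a miss of 1 mm and against an expected height of 0.106. The dispenser yaw is about 0.205. I'll turn the tool's y axis along the dispenser's x, so the wide gripper body stays clear of the lid, and press with closed fingers.

Emit:
{"method": "step_arm", "body": {"commands": [{"travel":[-0.041,-0.0225,0],"turn":[0,0,6]},{"travel":[-0.082,-0.045,0],"turn":[0,0,12]},{"travel":[-0.123,-0.0675,0],"turn":[0,0,18]},{"travel":[-0.164,-0.09,0],"turn":[0,0,24]},{"travel":[-0.204,-0.113,0],"turn":[0,0,30]}], "gripper": 0, "force": 20}}

```text
time: 0.6
position: [0.36, 0.4467, 0.2362]
tool_rot: [-1.281, -2.869, 0.001]
ft_force: [1.2, 0.7, 0.0]
grip_width: 0.629
grip_force: 0.0
```

Emit:
{"method": "step_arm", "body": {"commands": [{"travel":[-0.047,-0.0075,0],"turn":[0,0,6]},{"travel":[-0.094,-0.015,0],"turn":[0,0,12]},{"travel":[-0.141,-0.0225,0],"turn":[0,0,18]},{"travel":[-0.188,-0.03,0],"turn":[0,0,24]},{"travel":[-0.236,-0.038,0],"turn":[0,0,30.4]}]}}

```text
time: 1.1
position: [0.4896, 0.2463, 0.2363]
tool_rot: [-1.987, -2.433, 0.0]
ft_force: [0.7, 0.4, 0.6]
grip_width: 0.173
grip_force: 0.0
```

```bash
cat > go.py <<'E'
import sys
from h import *
from scipy.spatial.transform import Rotation as Rn
s=ctrl.get_state();R=Rn.from_rotvec(s['tool_rot']).as_matrix()
print(s['time'],s['position'].round(4),R.round(3).tolist(),s['ft_force'].round(2),s['grip_width'])
if len(sys.argv)>3:
    print("travel",(R.T@(np.array(sys.argv[1:4],float)-s['position'])).round(4),"yaw y",np.arctan2(R[1,1],R[0,1]))
E
python3 go.py 0.546 -0.1485 0.2
```

```text
1.1 [0.4896 0.2463 0.2363] [[-0.199, 0.98, -0.0], [0.98, 0.199, 0.0], [0.0, -0.0, -1.0]] [0.75 0.38 0.61] 0.17303921678984666
travel [-0.3982 -0.0234  0.0363] yaw y 0.20082794272403176
```

Emit:
{"method": "step_arm", "body": {"commands": [{"travel":[-0.044,-0.003,0]},{"travel":[-0.088,-0.006,0]},{"travel":[-0.132,-0.009,0]},{"travel":[-0.176,-0.011,0]},{"travel":[-0.22,-0.013,0]}]}}

```text
$.commands[0]: bad value
```

Emit:
{"method": "step_arm", "body": {"commands": [{"travel":[-0.044,-0.003,0]},{"travel":[-0.088,-0.006,0]},{"travel":[-0.132,-0.008,0]},{"travel":[-0.165,-0.01,0]},{"travel":[-0.178,-0.01,0]}]}}

```text
$.commands[0]: bad value
```

```bash
python3 go.py 0.546 -0.1485 0.2
python3 - <<'E'
from h import *
from scipy.spatial.transform import Rotation as Rn
s=ctrl.get_state();im=ctrl.get_image("wrist");cv2.imwrite("pics/w1.png",im[:,:,::-1])
m=ctrl.camera_model("wrist");T=np.array(m["T_tool_cam"]);R=Rn.from_rotvec(s['tool_rot']).as_matrix()
c,st=blob(red(im));d=R@T[:3,:3]@[(c[0]-m['cx'])/m['fx'],(c[1]-m['cy'])/m['fy'],1];o=s['position']+R@T[:3,3]
print(c,st,o,o+d*(.105-o[2])/d[2])
E
```

```text
1.1 [0.4896 0.2463 0.2363] [[-0.199, 0.98, -0.0], [0.98, 0.199, 0.0], [0.0, -0.0, -1.0]] [0.75 0.38 0.61] 0.17303921678984666
travel [-0.3982 -0.0234  0.0363] yaw y 0.20082794272403176Traceback (most recent call last):
  File "<stdin>", line 5, in <module>
  File "h.py", line 14, in blob
    n,_,st,c=cv2.connectedComponentsWithStats(m);i=1+np.argmax(st[1:,4]);return c[i],st[i]
                                                     ~~~~~~~~~^^^^^^^^^^
    return _wrapfunc(a, 'argmax', axis=axis, out=out, **kwds)
    return bound(*args, **kwds)
ValueError: attempt to get argmax of an empty sequence
```

View pics/w1.png

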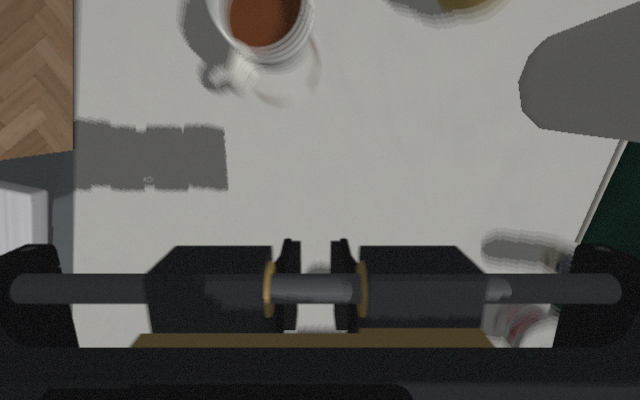

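Both moves were refused because "turn" is required, so the arm hasn't moved. The picture shows the mug at (265,15), the fingers at (315,285), and no paddle. I'll resend with turns.

Emit:
{"method": "step_arm", "body": {"commands": [{"travel":[-0.044,-0.003,0],"turn":[0,0,0]},{"travel":[-0.088,-0.006,0],"turn":[0,0,0]},{"travel":[-0.132,-0.009,0],"turn":[0,0,0]},{"travel":[-0.176,-0.011,0],"turn":[0,0,0]},{"travel":[-0.22,-0.013,0],"turn":[0,0,0]}]}}

```text
time: 1.65
position: [0.5208, 0.0285, 0.2363]
tool_rot: [-1.982, -2.437, -0.0]
ft_force: [0.8, 0.1, -0.2]
grip_width: 0.006
grip_force: 0.0
```

Emit:
{"method": "step_arm", "body": {"commands": [{"travel":[-0.044,-0.003,0],"turn":[0,0,0]},{"travel":[-0.088,-0.006,0],"turn":[0,0,0]},{"travel":[-0.132,-0.008,0],"turn":[0,0,0]},{"travel":[-0.165,-0.01,0],"turn":[0,0,0]},{"travel":[-0.178,-0.01,0],"turn":[0,0,0]}]}}

```text
time: 2.15
position: [0.5468, -0.1507, 0.2365]
tool_rot: [1.989, 2.431, -0.003]
ft_force: [-0.5, 0.6, 0.6]
grip_width: 0.004
grip_force: 0.0
```

```bash
python3 go.py 0.546 -0.1485 0.15
python3 - <<'E'
from h import *
s=ctrl.get_state()
a=ctrl.get_image("wrist");b=ctrl.get_image("scene")
b=cv2.resize(b[150:260,260:400],None,fx=4,fy=4)
cv2.imwrite("pics/s2.png",b[:,:,::-1]);cv2.imwrite("pics/w2.png",a[:,:,::-1])
E
```

```text
2.15 [ 0.5468 -0.1507  0.2365] [[-0.198, 0.98, -0.0], [0.98, 0.198, -0.002], [-0.002, -0.001, -1.0]] [-0.48  0.61  0.61] 0.003980566762775959
travel [ 0.0024 -0.0003  0.0865] yaw y 0.19955207398833213
```

View pics/w2.png

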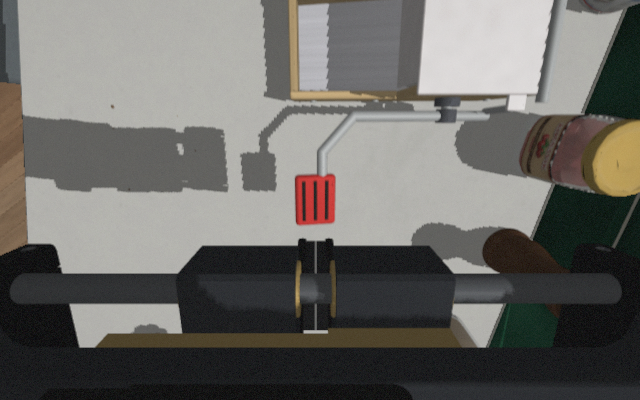

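The wrist view shows the whole paddle at (315,200), square to the image and in line with the closed fingers at column 316. I'll locate it from here.

Run:
```python
from h import *
from scipy.spatial.transform import Rotation as Rn
s=ctrl.get_state();im=cv2.imread("pics/w2.png")[:,:,::-1]
m=ctrl.camera_model("wrist");T=np.array(m["T_tool_cam"]);R=Rn.from_rotvec(s['tool_rot']).as_matrix()
k=cv2.morphologyEx(red(im),cv2.MORPH_CLOSE,np.ones((9,9)));c,st=blob(k)
o=s['position']+R@T[:3,3]
def p(u,v,z=.105):
    d=R@T[:3,:3]@[(u-m['cx'])/m['fx'],(v-m['cy'])/m['fy'],1];return o+d*(z-o[2])/d[2]
q=p(st[0]+st[2]/2,st[1]+st[3]/2)
print(c,st,q,np.linalg.norm(p(st[0],200)-p(st[0]+st[2],200)),np.linalg.norm(p(315,st[1])-p(315,st[1]+st[3])))
print("travel",R.T@(q-s['position']))
```

```text
[314.76155989 198.68635097] [ 296  175   39   49 1795] [ 0.54772988 -0.14687972  0.105     ] 0.03476109835557573 0.04507043290657758
travel [0.00108043 0.00090907 0.13120323]
```

Emit:
{"method": "step_arm", "body": {"commands": [{"travel":[0.001,0.001,0.03],"turn":[0,0,0]},{"travel":[0.001,0.001,0.06],"turn":[0,0,0]},{"travel":[0.001,0.001,0.09],"turn":[0,0,0]},{"travel":[0.001,0.001,0.108],"turn":[0,0,0]},{"travel":[0.001,0.001,0.11],"turn":[0,0,0]}]}}

```text
time: 2.75
position: [0.5465, -0.1416, 0.1236]
tool_rot: [-1.975, -2.436, 0.003]
ft_force: [-0.8, -0.1, -0.3]
grip_width: 0.006
grip_force: 0.0
```

Emit:
{"method": "step_arm", "body": {"commands": [{"travel":[0,0,0.003],"turn":[0,0,0]},{"travel":[0,0,0.006],"turn":[0,0,0]},{"travel":[0,0,0.009],"turn":[0,0,0]},{"travel":[0,0,0.012],"turn":[0,0,0]},{"travel":[0,0,0.015],"turn":[0,0,0]}]}}

```text
time: 3.25
position: [0.5485, -0.145, 0.1119]
tool_rot: [1.982, 2.437, 0.001]
ft_force: [-1.3, 0.3, 2.9]
grip_width: 0.008
grip_force: 1.1
```

Contact at about 3 N, so I'm pressing on.

Emit:
{"method": "step_arm", "body": {"commands": [{"travel":[0,0,0.003],"turn":[0,0,0]},{"travel":[0,0,0.006],"turn":[0,0,0]},{"travel":[0,0,0.009],"turn":[0,0,0]},{"travel":[0,0,0.012],"turn":[0,0,0]},{"travel":[0,0,0.015],"turn":[0,0,0]}]}}

```text
time: 3.75
position: [0.5481, -0.1454, 0.0962]
tool_rot: [-1.983, -2.437, 0.001]
ft_force: [-1.6, -0.5, 2.4]
grip_width: 0.004
grip_force: 1.3
```

Emit:
{"method": "step_arm", "body": {"commands": [{"travel":[0,0,0.002],"turn":[0,0,0]},{"travel":[0,0,0.004],"turn":[0,0,0]},{"travel":[0,0,0.006],"turn":[0,0,0]},{"travel":[0,0,0.008],"turn":[0,0,0]},{"travel":[0,0,0.01],"turn":[0,0,0]}]}}

```text
time: 4.25
position: [0.5484, -0.1453, 0.0864]
tool_rot: [1.983, 2.437, 0.0]
ft_force: [-1.8, -0.7, 1.7]
grip_width: 0.008
grip_force: 1.1
```

Emit:
{"method": "step_arm", "body": {"commands": [{"travel":[0,0,0.001],"turn":[0,0,0]},{"travel":[0,0,0.002],"turn":[0,0,0]},{"travel":[0,0,0.003],"turn":[0,0,0]},{"travel":[0,0,0.004],"turn":[0,0,0]},{"travel":[0,0,0.004],"turn":[0,0,0]}]}}

```text
time: 4.75
position: [0.5486, -0.1452, 0.0826]
tool_rot: [1.982, 2.436, 0.001]
ft_force: [-0.4, -0.2, 1.1]
grip_width: 0.007
grip_force: 0.7
```

Run:
```python
from h import *
a=ctrl.get_image("wrist");b=ctrl.get_image("scene")
b=cv2.resize(b[160:250,270:390],None,fx=5,fy=5);a=cv2.resize(a,(600,375))
cv2.imwrite("pics/s3.png",np.hstack([b[:375],])[:,:,::-1]);cv2.imwrite("pics/w3.png",a[:,:,::-1])
```

```text
(no output)
```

View pics/w3.png

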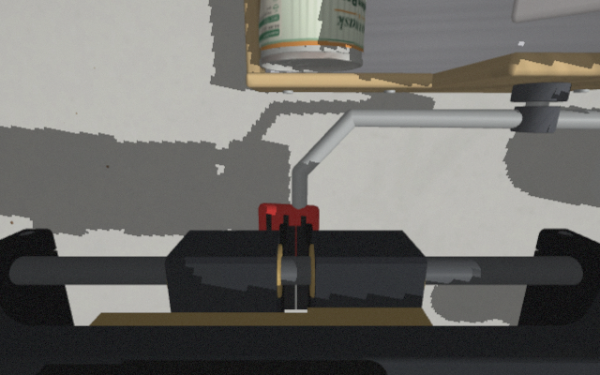

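View pics/s3.png

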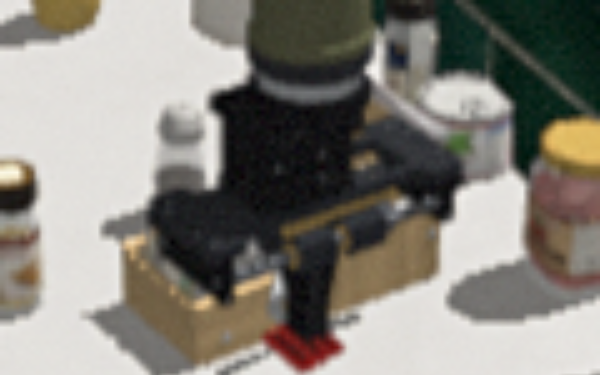

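The wrist view shows the tin out against the front lip at about (310,30), with the raised lid's edge at the top right (515,10). The scene view shows the paddle pressed down at (305,345). The force hasn't risen yet, so the lever isn't at its stop. I'll press further until it does, then hold.

Emit:
{"method": "step_arm", "body": {"commands": [{"travel":[0,0,0.001],"turn":[0,0,0]},{"travel":[0,0,0.002],"turn":[0,0,0]},{"travel":[0,0,0.003],"turn":[0,0,0]},{"travel":[0,0,0.003],"turn":[0,0,0]}]}}

```text
time: 5.25
position: [0.5489, -0.1451, 0.0799]
tool_rot: [1.982, 2.436, 0.001]
ft_force: [1.2, -1.0, 2.8]
grip_width: 0.006
grip_force: 1.3
```

Emit:
{"method": "step_arm", "body": {"commands": [{"travel":[0,0,0.001],"turn":[0,0,0]},{"travel":[0,0,0.002],"turn":[0,0,0]},{"travel":[0,0,0.002],"turn":[0,0,0]},{"travel":[0,0,0.002],"turn":[0,0,0]}]}}

```text
time: 5.65
position: [0.549, -0.1452, 0.0794]
tool_rot: [1.982, 2.436, 0.003]
ft_force: [-3.1, 0.5, 13.9]
grip_width: 0.008
grip_force: 7.0
```

Emit:
{"method": "step_arm", "body": {"commands": [{"travel":[0,0,0.001],"turn":[0,0,0]},{"travel":[0,0,0.001],"turn":[0,0,0]},{"travel":[0,0,0.001],"turn":[0,0,0]},{"travel":[0,0,0.001],"turn":[0,0,0]}]}}

```text
time: 6.05
position: [0.5491, -0.1453, 0.0793]
tool_rot: [1.983, 2.436, 0.003]
ft_force: [-4.4, 1.1, 19.2]
grip_width: 0.004
grip_force: 9.9
```

The lever is at its stop: 19 N and no further travel. After a short hold I'll raise it at about 20 mm/s.

Emit:
{"method": "step_arm", "body": {"commands": [{"travel":[0,0,0],"turn":[0,0,0]},{"travel":[0,0,0],"turn":[0,0,0]},{"travel":[0,0,-0.001],"turn":[0,0,0]},{"travel":[0,0,-0.002],"turn":[0,0,0]},{"travel":[0,0,-0.004],"turn":[0,0,0]}]}}

```text
time: 6.55
position: [0.5484, -0.1449, 0.0808]
tool_rot: [1.983, 2.437, 0.001]
ft_force: [-0.0, 0.6, 1.7]
grip_width: 0.007
grip_force: 0.6
```

Emit:
{"method": "step_arm", "body": {"commands": [{"travel":[0,0,-0.002],"turn":[0,0,0]},{"travel":[0,0,-0.004],"turn":[0,0,0]},{"travel":[0,0,-0.006],"turn":[0,0,0]},{"travel":[0,0,-0.008],"turn":[0,0,0]},{"travel":[0,0,-0.01],"turn":[0,0,0]}]}}

```text
time: 7.05
position: [0.5477, -0.145, 0.0904]
tool_rot: [-1.982, -2.436, 0.001]
ft_force: [-0.7, -0.3, 1.2]
grip_width: 0.007
grip_force: 0.8
```

Emit:
{"method": "step_arm", "body": {"commands": [{"travel":[0,0,-0.002],"turn":[0,0,0]},{"travel":[0,0,-0.004],"turn":[0,0,0]},{"travel":[0,0,-0.006],"turn":[0,0,0]},{"travel":[0,0,-0.008],"turn":[0,0,0]},{"travel":[0,0,-0.01],"turn":[0,0,0]}]}}

```text
time: 7.55
position: [0.5484, -0.145, 0.1007]
tool_rot: [-1.983, -2.437, -0.0]
ft_force: [-1.4, 1.0, 1.7]
grip_width: 0.003
grip_force: 0.8
```

Emit:
{"method": "step_arm", "body": {"commands": [{"travel":[0,0,-0.002],"turn":[0,0,0]},{"travel":[0,0,-0.004],"turn":[0,0,0]},{"travel":[0,0,-0.006],"turn":[0,0,0]},{"travel":[0,0,-0.008],"turn":[0,0,0]},{"travel":[0,0,-0.01],"turn":[0,0,0]}]}}

```text
time: 8.05
position: [0.549, -0.1449, 0.111]
tool_rot: [1.982, 2.436, 0.002]
ft_force: [1.1, 0.7, 0.9]
grip_width: 0.002
grip_force: 0.8
```

Emit:
{"method": "step_arm", "body": {"commands": [{"travel":[0,0,-0.001],"turn":[0,0,0]},{"travel":[0,0,-0.002],"turn":[0,0,0]},{"travel":[0,0,-0.004],"turn":[0,0,0]},{"travel":[0,0,-0.005],"turn":[0,0,0]},{"travel":[0,0,-0.007],"turn":[0,0,0]}]}}

```text
time: 8.55
position: [0.5482, -0.1452, 0.1176]
tool_rot: [-1.983, -2.437, 0.0]
ft_force: [0.9, -0.2, 1.5]
grip_width: 0.005
grip_force: 0.7
```

Emit:
{"method": "step_arm", "body": {"commands": [{"travel":[0,0,-0.002],"turn":[0,0,0]},{"travel":[0,0,-0.004],"turn":[0,0,0]},{"travel":[0,0,-0.006],"turn":[0,0,0]},{"travel":[0,0,-0.009],"turn":[0,0,0]},{"travel":[0,0,-0.012],"turn":[0,0,0]}]}}

```text
time: 9.05
position: [0.5478, -0.1452, 0.1295]
tool_rot: [-1.982, -2.436, 0.001]
ft_force: [0.3, 0.2, 0.7]
grip_width: 0.003
grip_force: 0.0
```

Emit:
{"method": "step_arm", "body": {"commands": [{"travel":[0,0,-0.02],"turn":[0,0,0]},{"travel":[0,0,-0.045],"turn":[0,0,0]},{"travel":[0,0,-0.075],"turn":[0,0,0]},{"travel":[0,0,-0.1],"turn":[0,0,0]},{"travel":[0,0,-0.11],"turn":[0,0,0]}]}}

```text
time: 9.55
position: [0.5492, -0.1457, 0.2422]
tool_rot: [1.981, 2.434, 0.003]
ft_force: [0.5, -0.1, -0.6]
grip_width: 0.012
grip_force: 0.0
```

Emit:
{"method": "step_arm", "body": {"commands": [{"travel":[0,0,0],"turn":[0,0,0]},{"travel":[0,0,0],"turn":[0,0,0]},{"travel":[0,0,0],"turn":[0,0,0]}]}}

```text
time: 9.85
position: [0.5474, -0.1448, 0.2379]
tool_rot: [-1.981, -2.435, 0.002]
ft_force: [-0.4, -0.3, -0.9]
grip_width: 0.002
grip_force: 0.0
```

```bash
python3 go.py
python3 - <<'E'
from h import *
a=ctrl.get_image("wrist");cv2.imwrite("pics/w4.png",a[:,:,::-1])
E
```

```text
9.85 [ 0.5474 -0.1448  0.2379] [[-0.203, 0.979, -0.003], [0.979, 0.203, 0.0], [0.001, -0.003, -1.0]] [-0.42 -0.32 -0.93] 0.0021451085055103143
```

View pics/w4.png

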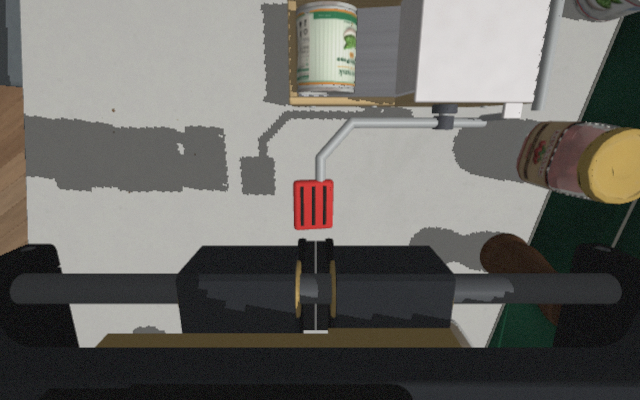

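The final view shows the lid shut as at the start (edge at x=415), the lever up with its paddle at (314,205), and the tin lying against the front lip at (325,45). The gripper is clear of everything, so I'm handing in.

```bash
python3 -c "
from bench import ctrl
print(ctrl.close_job())"
```

```text
the job is handed in; nothing more can be done
None
```

The job is handed in, with no verdict returned: I held the lever at its stop until the tin was out against the front lip, then let it up at about 20 mm/s; the last picture shows the lid shut, the lever up, the tin in the tray and the gripper clear.

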